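# Sweep leftover mounting parts off a microscope stage plate into the parts tray

### The job

With closed fingers, sweep the three loose mounting parts (black clamp block, rubber foot, brass spacer ring) across the aluminium stage plate and over its long edge, so that all three drop into the open parts tray beside it. Push them only, do not pick any of them up; leave the objective lens standing where it is on the plate, leave the jar and the screwdriver alone, and finish with the arm clear.

Things in the scene. Friction and masses are not known exactly. Their poses are not given: they have to be found in the camera images.
- stage: Fixed bare aluminium work plate on a narrower black riser. Origin at bench height, z up; its x points away from the robot at yaw 0 (turned up to 0.35 rad). The plate spans x -115 to +145 mm and y -80 to +80 mm, flat top 56 mm above the bench. The long edges y = +80 and -80 mm have no rim. Two black stops, 16 x 30 x 20 mm high, are screwed down at x = 133, y = +60 and -60 mm.
- stage_top (a point): Point on the plate's top surface above the stage's origin, same axes. The three loose parts and the lens start on the plate in a row along its x, in any order, one each near x = -82, -27, +27 and +82 mm (within 5 mm), with y between -30 and +30 mm.
- tray: Fixed open grey plastic parts tray, 260 mm (x) by 120 mm (y), 40 mm high, walls 4 mm. Origin: centre of its underside on the bench. Parallel to the plate, on its +y or -y side, differing each time: centre at x = +15, y = +132 or -132 mm in the plate's frame, so its near wall is tucked 8 mm under the plate's edge and what goes over that edge falls in.
- tray_in (a point): Centre of the tray's inner floor, 4 mm above the bench; axes as the tray's. The inside is 252 mm along x and 112 mm along y.
- drive_unit: Fixed closed black motor drive unit, 200 x 115 mm, 42 mm high at most, lower than the plate; stands on the other side of the plate, opposite the tray. Origin: centre of its underside. Nothing belongs on it.
- clamp_block: Loose black plastic block, 30 mm (its x) by 20 mm (its y), 18 mm high, about 30 g, with a small steel screw head on top, at any yaw. Origin: centre of its underside.
- rubber_foot: Loose black rubber foot, a flat disc of diameter 28 mm at the bottom and 24 mm at the top, 12 mm high, about 15 g. Origin: centre of its underside.
- spacer: Loose brass spacer ring lying flat, outside diameter 30 mm, hole 16 mm, 12 mm high, about 35 g. Origin: centre of its underside.
- lens: Microscope objective lens standing upright on the plate among the parts, steel with a black band, diameter 28 mm, 44 mm high, tapered at the top, about 130 g, loose. Leave it standing. Origin: centre of its underside.
- jar: Small amber glass jar with white lid, diameter 44 mm, 60 mm high, loose on the bench beyond the plate's far edge. Leave it alone. Origin: centre of its underside.
- screwdriver: Screwdriver, 160 mm long, loose, lying on the bench beyond the plate's far edge. Leave it alone. Its x runs along it from handle to tip, roughly along the plate's y; origin on the bench near its middle.
Things that resemble listed ones, but are neither listed nor needed, are in the scene too. Of the things that look like the spacer, the smaller one is meant. There is more than one size of the clamp_block; the job needs the smaller.

How it is judged:
By the outcome, as a careful person would: the job done as asked, in the order asked, and still so for the second after the job is handed in, with the robot touching nothing.
It also fails if it takes over 48 s, if anything falls off the work surface, if the arm or the gripper's body presses on something with over 40 N, if the wrist force passes 120 N, or if a joint passes its speed limit or range.

### The arm

A 6-joint arm with a two-finger parallel gripper is mounted at the origin on the work surface. World frame = base frame: x ahead of the robot, y to its left, z up, the work surface at z = 0. Lengths are in mm, angles in rad, forces in N, time in s.
With the tool pointing down it reaches from about 300 to 775 mm from the base axis. Payload 14.6 kg.
Tool frame: the origin (TCP) lies at the very end of the fingers, on their centre line; the grasp point (between the pads) lies 19 mm behind it; z points along the fingers, y is the line along which they close (so a half turn about z gives the same grasp; the last joint's range is limited). The gripper opens to 94 mm and grips with 3 to 60 N. Pads are 16 mm wide; open, the fingers measure 119 mm over their backs; the gripper's body (75 mm by 177 mm) begins 78 mm behind the grasp point.
Start: joints at [1.218, 0.3, 1.521, -0, 1.321, -0.067], TCP at [155.056, 527.68, 170.246] pointing down, gripper open.
Joint ranges: [-3.03, 3.03], [-0.79, 2.21], [0.23, 2.52], [-1.04, 4.18], [0, 3.07], [-2.55, 2.55]. Speed limits (rad/s): [2.22, 2.22, 2.57, 3.14, 3.14, 3.14].

### API

Orientations are given as [roll, pitch, yaw] about the fixed x, y, z axes, in that order (R = Rz(yaw) Ry(pitch) Rx(roll)).
In Python, from cell import read_state, viewer, manip, models gives the robot as it stands.
- The arm moves only by the tool carry_out, never from a script. Its argument "deltas" is a list of rows, each an object with "dp": the shift along the tool's x, y, z in mm, a list of three; "roll": the turn about the tool's z in degrees; "gripper": the opening, from -1 (shut) to 1 (fully open), so that 0 is half open. In form: [{"dp": [tx, ty, tz], "roll": roll, "gripper": gripper}, ...]. A call has 1 to 12 rows; each row is the pose to reach, as a shift and turn from the pose commanded when the call began, along the tool's axes at that moment; what a row does not reach only later rows make up. A row lasts 1/12 s, in which the tool goes at most 41.7 mm and 7.16 degrees, less where a joint would pass 70% of its speed; a pose out of reach is approached as far as the arm can. A call with a gripper value outside its range is refused whole. The fingers move at their own pace and stop on an object; "newtons" is the grip in N (left out, the last holds). Time passes only in rows, so rows that repeat a pose let the fingers close. It gives the time, the measured TCP pose, the force, the opening and the grip force at its end, in the units of the state.
- read_state(): the state, without advancing time (a new reading comes with each control period).
- viewer.camera(name): name is "side" or "top" or "wrist"; returns the picture (384x512x3 uint8, red, green, blue); there is no depth.
- viewer.camera_params(name): a dict with "fovy" (degrees; the focal length in pixels is half the picture's height over the tangent of half this angle, whatever the lens; pixels are square), "cx", "cy" (the principal point, pixels), "eye" and "attitude" of the camera in the world; the wrist camera has in their place "T_tool_cam" (4x4, takes a point from camera to tool coordinates, whose origin is the TCP and whose axes are the flange's). Camera axes: x right, y up, looking along -z (the intrinsics and any distortion apply to the point x, -y, -z); pixel columns grow to the right and rows downward; lengths in mm; the calibration is good to about 2 mm. A picture is of the moment at which its call begins: read the wrist's pose just before it. camera_params takes no time and is no camera call.
- manip.sign_off(): hands the job in; it is judged then, once.
Trained networks look in the newest picture that a camera, given by its name, has taken for a name from the list of things; names that differ only in an ending like _2 or _b are one class to them, and where a whole thing is asked for, a point or a joint stands for the part that bears it (a point fixed in the world has none). Each returns a list of dicts, best first, with "p" (0 to 1); they miss things now and then, are a little off and sometimes report something else, mostly with a low value. They report only what shows in the picture. A call takes as long as a camera call. They do not tell look-alikes from the thing itself.
- models.cut_out(camera, label): "region" (384x512 bool, what is visible of it) and "box" ([left, top, right, bottom] in pixels, round what is visible of it).
The state is a dict: "clock": time; "joints": joint angles; "qd": joint speeds; "effort": joint torques, N m; "eef_pos": TCP position; "eef_rot": TCP orientation; "wrist_force": force on the tool from outside, world axes, zero at the start; "moment": the same for the moment, N m; "finger_gap": finger opening in mm; "finger_force": force on a finger pad.
Only numpy, scipy, OpenCV 4.12 (cv2) and the standard library are available. Lean on these libraries where they do the work, as an engineer would, in place of code of your own. Each camera call takes 0.05 s, during which the arm holds its last target. There are 200 camera calls.

## Working session

There is one attempt and no reset: what is moved stays moved. The work goes in short steps, Python scripts to look and compute and a tool call to move; the robot and the scene stay as the last step left them, time stands still between calls to the robot, and variables do not carry over. Pictures are saved under pics/ and viewed, at most 10 in all, crops included, and the job is handed in when it is done.

Besides the shell and the picture viewer there is one more tool, called after "Emit:" as a command line: name --argument value ..., lists and objects as JSON in quotes. carry_out: Moves the arm, as the interface text tells. Its arguments: {"type":"object","properties":{"deltas":{"type":"array"},"newtons":{"type":"number"}},"required":["deltas"]}

```bash
mkdir -p pics; python3 - <<'E'
from cell import read_state, viewer, manip, models
import cv2,numpy as np
s=read_state();print(s)
ims=[]
for c in ["top","side"]:
    im=viewer.camera(c);cv2.imwrite(f"pics/{c}0.png",im[:,:,::-1]);print(c,viewer.camera_params(c))
    for l in ["stage","tray","drive_unit","clamp_block","rubber_foot","spacer","lens","jar","screwdriver"]:
        for d in models.cut_out(c,l)[:4]:
            m=d["region"];ys,xs=np.nonzero(m);print(c,l,round(d["p"],2),np.round(d["box"]),xs.mean().round(1) if len(xs) else None,ys.mean().round(1) if len(xs) else None,len(xs))
print(viewer.camera_params("wrist"))
E
```

```text
{'clock': 0.0, 'joints': array([ 1.21837082e+00,  3.00493192e-01,  1.52158868e+00, -2.02843815e-05,
        1.32072269e+00, -6.66142821e-02]), 'qd': array([-0.00108148,  0.00024503,  0.00042561, -0.00126803,  0.00100885,
        0.00037887]), 'effort': array([ 7.18983938e-04, -5.31808376e+01, -3.52740490e+01,  7.08535127e-02,
        2.45311571e-02, -8.36211211e-05]), 'eef_pos': array([154.9715993 , 527.38648293, 169.6710345 ]), 'eef_rot': array([-3.14038213e+00, -6.10668045e-05,  2.85578642e+00]), 'wrist_force': array([0.2757449 , 0.79136556, 0.66940058]), 'moment': array([ 0.01238189, -0.01567875,  0.01541369]), 'finger_force': 0.0, 'finger_gap': 93.87478904731553}
top {'fovy': 47.122995895287985, 'cx': 255.13076359162446, 'cy': 188.39647213251482, 'eye': array([387.3324039 ,  32.70454222, 929.74337062]), 'attitude': array([ 0.19793335, -0.03008657, -1.55158905])}
top stage 0.56 [198. 120. 290. 253.] 244.2 185.5 9235
top tray 0.97 [276. 134. 341. 259.] 310.0 193.0 6608
top drive_unit 0.69 [149. 132. 209. 236.] 179.0 181.4 5067
top clamp_block 0.62 [242. 169. 258. 183.] 249.1 174.8 
[... 1061 characters left out ...]
ber_foot 0.46 [233. 181. 249. 197.] 240.4 189.4 197
side spacer 0.73 [136. 241. 161. 266.] 148.4 250.8 536
side spacer 0.7 [256. 168. 275. 185.] 266.7 175.8 212
side lens 0.64 [276. 142. 292. 167.] 282.5 152.4 361
side jar 0.77 [349. 168. 378. 209.] 365.9 187.1 835
{'fovy': 66.53760261546232, 'cx': 252.32534656643622, 'cy': 193.2351697528658, 'T_tool_cam': array([[-1.38493713e-04,  9.71494562e-01,  2.37061802e-01,
         6.61824194e+01],
       [ 9.99999973e-01,  9.06940332e-05,  2.12539298e-04,
         6.95761670e-02],
       [ 1.84980681e-04,  2.37061825e-01, -9.71494548e-01,
        -2.15761736e+02],
       [ 0.00000000e+00,  0.00000000e+00,  0.00000000e+00,
         1.00000000e+00]])}
```

```bash
python3 - <<'E'
import cv2,numpy as np
t=cv2.imread("pics/top0.png")[85:310,140:350];s=cv2.imread("pics/side0.png")[100:330,100:400]
cv2.imwrite("pics/t0.png",cv2.resize(t,None,fx=2.6,fy=2.6,interpolation=cv2.INTER_CUBIC))
cv2.imwrite("pics/s0.png",cv2.resize(s,None,fx=2.6,fy=2.6,interpolation=cv2.INTER_CUBIC))
E
```

```text
(no output)
```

View pics/t0.png

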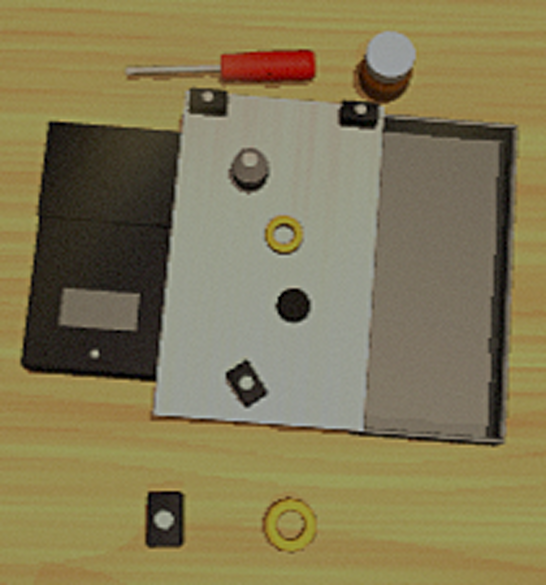

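View pics/s0.png

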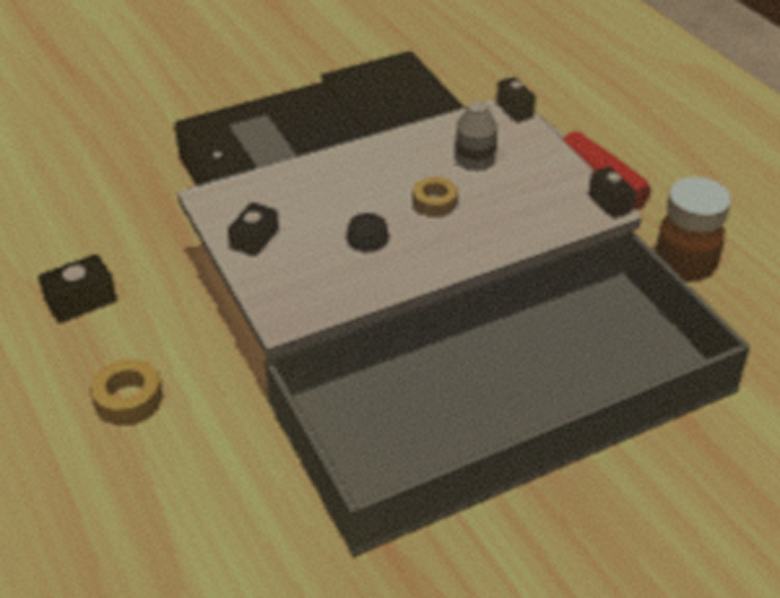

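The pictures are clear. In the top picture, in px:
- **Plate parts:** the small clamp block is at (235,232), the rubber foot at (252,202), the spacer at (249,175) and the lens at (236,150).
- **Look-alikes:** a larger block at (203,285) and a larger ring at (251,287) stand on the bench in front of the plate. The targets are the smaller ones on the plate, so the large ones are the decoys. The enlarged crop confirms this.
- **Tray:** it is on the right of the picture, which is world −y.

```bash
cat > h.py <<'E'
from cell import read_state, viewer, manip, models
import cv2,numpy as np
from scipy.spatial.transform import Rotation as R
def ray(c,uv):
    p=viewer.camera_params(c);f=192/np.tan(np.radians(p["fovy"]/2))
    d=np.array([(uv[0]-p["cx"])/f,-(uv[1]-p["cy"])/f,-1.])
    return np.array(p["eye"]),R.from_euler("xyz",p["attitude"]).as_matrix()@d
def atz(c,uv,z):
    e,d=ray(c,uv);return e+d*(z-e[2])/d[2]
def tri(a,b):
    (e1,d1),(e2,d2)=ray("top",a),ray("side",b)
    t=np.linalg.lstsq(np.c_[d1,-d2],e2-e1,rcond=None)[0]
    p,q=e1+t[0]*d1,e2+t[1]*d2
    return (p+q)/2,np.linalg.norm(p-q)
E
python3 - <<'E'
from h import *
T=lambda x,y:(140+x/2.6,85+y/2.6); S=lambda x,y:(100+x/2.6,100+y/2.6)
np.set_printoptions(precision=1,suppress=True)
cs={"nl":(T(154,416),S(180,196)),"nr":(T(365,431),S(267,350)),"fr":(T(384,103),S(638,222))}
P={}
for k,(a,b) in cs.items():
    print(k,tri(a,b),atz("top",a,56),atz("side",b,56)); P[k]=(atz("top",a,56)+atz("side",b,56))/2
v=P["fr"]-P["nr"];w=P["nl"]-P["nr"]
print("yaw",np.arctan2(v[1],v[0]),np.arctan2(-w[0],w[1]),np.linalg.norm(v),np.linalg.norm(w))
yaw=(np.arctan2(v[1],v[0])*2.6+np.arctan2(-w[0],w[1])*1.6)/4.2
M=R.from_euler("z",yaw).as_matrix()
loc={"nl":(-115,80,56),"nr":(-115,-80,56),"fr":(145,-80,56)}
O=np.mean([P[k]-M@np.array(loc[k]) for k in P],axis=0);print("O",O,yaw)
obj={"block":(T(246,384),S(253,229),65),"foot":(T(293,305),S(367,232),62),"ring":(T(284,235),S(435,197),62),"lens":(T(249,170),S(476,138),78)}
for k,(a,b,z) in obj.items():
    A,B=atz("top",a,z),atz("side",b,z)
    print(k,tri(a,b),A,B,"plate:",M.T@(A-O),M.T@(B-O))
s=read_state();Rt=R.from_euler("xyz",s["eef_rot"]).as_matrix();print(Rt)
E
```

```text
nl (array([448.5, 117.8,  50.1]), np.float64(2.5385758060774295)) [446.8 117.5  56. ] [447.6 110.3  56. ]
nr (array([438.9, -42.6,  54.4]), np.float64(0.2764894874580026)) [438.9 -42.4  56. ] [438.2 -44.   56. ]
fr (array([700.3, -54.9,  49.2]), np.float64(6.105973018241399)) [700.8 -55.7  56. ] [690.9 -60.4  56. ]
yaw -0.057563485536827406 -0.05503233737662789 257.72869903785994 157.40920533798644
O [557.   29.2   0. ] -0.056599238618656164
block (array([472.1,  48.6,  62.8]), np.float64(0.38315216927127255)) [471.7  48.6  65. ] [471.4  46.   65. ] plate: [-86.3  14.5  65. ] [-86.5  11.9  65. ]
foot (array([534.1,  14.1,  59.3]), np.float64(0.4701143114856626)) [533.4  14.3  62. ] [532.9  11.3  62. ] plate: [-22.7 -16.3  62. ] [-23.1 -19.3  62. ]
ring (array([589.1,  22.3,  59.7]), np.float64(0.2631029653302512)) [588.4  22.4  62. ] [587.7  19.8  62. ] plate: [31.8 -5.1 62. ] [31.2 -7.7 62. ]
lens (array([638. ,  50.6,  71.3]), np.float64(1.1513244224189343)) [635.5  50.7  78. ] [633.3  42.9  78. ] plate: [77.1 25.9 78. ] [75.4 17.9 78. ]
[[-1.   0.3 -0. ]
 [ 0.3  1.  -0. ]
 [ 0.  -0.  -1. ]]
```

Emit:
carry_out --deltas '[{"dp":[-430,-333,0],"roll":76.9,"gripper":-1},{"dp":[-430,-333,0],"roll":76.9,"gripper":-1},{"dp":[-430,-333,0],"roll":76.9,"gripper":-1},{"dp":[-430,-333,0],"roll":76.9,"gripper":-1},{"dp":[-430,-333,0],"roll":76.9,"gripper":-1},{"dp":[-430,-333,0],"roll":76.9,"gripper":-1},{"dp":[-430,-333,0],"roll":76.9,"gripper":-1},{"dp":[-430,-333,0],"roll":76.9,"gripper":-1},{"dp":[-430,-333,0],"roll":76.9,"gripper":-1},{"dp":[-430,-333,0],"roll":76.9,"gripper":-1},{"dp":[-430,-333,0],"roll":76.9,"gripper":-1},{"dp":[-430,-333,0],"roll":76.9,"gripper":-1}]' --newtons 20

```text
clock: 2.0
eef_pos: [448.9, 120.5, 170.5]
eef_rot: [3.141, -0.0, 1.507]
wrist_force: [0.1, 1.0, 1.3]
finger_gap: 17.8
finger_force: 0.0
```

Emit:
carry_out --deltas '[{"dp":[0,0,0],"roll":0,"gripper":-1},{"dp":[0,0,0],"roll":0,"gripper":-1},{"dp":[0,0,0],"roll":0,"gripper":-1}]'

```text
clock: 2.25
eef_pos: [447.7, 122.8, 170.2]
eef_rot: [-3.141, -0.0, 1.513]
wrist_force: [-0.7, 0.7, -0.4]
finger_gap: 0.6
finger_force: 0.0
```

```bash
python3 - <<'E'
from h import *
s=read_state();print(s["clock"],s["eef_pos"],s["eef_rot"],s["finger_gap"])
im=viewer.camera("wrist");cv2.imwrite("pics/w1.png",im[:,:,::-1])
Rt=R.from_euler("xyz",s["eef_rot"]).as_matrix();T=viewer.camera_params("wrist")["T_tool_cam"];p=viewer.camera_params("wrist")
f=192/np.tan(np.radians(p["fovy"]/2))
yaw=-.0566;M=R.from_euler("z",yaw).as_matrix();O=np.array([557.,29.9,0])
e=s["eef_pos"]+Rt@T[:3,3]
for l,z in [("clamp_block",65),("rubber_foot",62),("spacer",62),("lens",78)]:
    for d in models.cut_out("wrist",l)[:3]:
        b=d["box"];u=(b[0]+b[2])/2,(b[1]+b[3])/2
        g=Rt@T[:3,:3]@np.array([(u[0]-p["cx"])/f,-(u[1]-p["cy"])/f,-1]);q=e+g*(z-e[2])/g[2]
        print(l,round(d["p"],2),np.round(b),q.round(1),(M.T@(q-O)).round(1))
E
```

```text
2.25 [447.74933381 122.76065773 170.16246054] [-3.14125020e+00 -1.24783622e-04  1.51343932e+00] 0.5542588190345108
clamp_block 0.63 [174. 176. 211. 203.] [382.5 120.2  65. ] [-179.3   80.3   65. ]
clamp_block 0.58 [278. 231. 291. 254.] [483.7  51.   65. ] [-74.4  16.9  65. ]
rubber_foot 0.65 [468. 136. 494. 254.] [709.5  94.4  62. ] [148.6  73.   62. ]
rubber_foot 0.6 [277.  86. 461. 187.] [579.5 168.2  62. ] [ 14.7 139.3  62. ]
spacer 0.67 [362. 244. 387. 277.] [591.3  20.   62. ] [34.8 -7.9 62. ]
spacer 0.45 [185. 241. 213. 251.] [382.3  50.8  62. ] [-175.6   11.    62. ]
lens 0.72 [406. 223. 443. 252.] [639.5  53.2  78. ] [81.1 27.9 78. ]
```

View pics/w1.png

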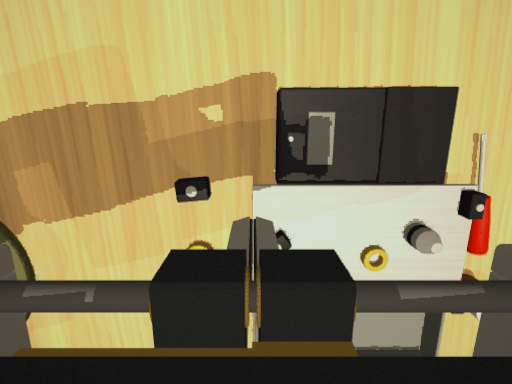

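Emit:
carry_out --deltas '[{"dp":[-34,28,0],"roll":0,"gripper":-1},{"dp":[-34,28,40],"roll":0,"gripper":-1},{"dp":[-34,28,75],"roll":0,"gripper":-1},{"dp":[-34,28,100],"roll":0,"gripper":-1},{"dp":[-34,28,110],"roll":0,"gripper":-1},{"dp":[-34,28,110],"roll":0,"gripper":-1}]'

```text
clock: 3.0
eef_pos: [472.9, 87.3, 58.7]
eef_rot: [-3.138, 0.001, 1.514]
wrist_force: [0.1, 0.5, -0.0]
finger_gap: 0.7
finger_force: 0.0
```

```bash
python3 - <<'E'
from h import *
print(read_state()["eef_pos"])
a=viewer.camera("side")[130:300,140:370];a=cv2.resize(a,None,fx=3,fy=3,interpolation=cv2.INTER_CUBIC)
cv2.imwrite("pics/s2.png",a[:,:,::-1])
E
```

```text
[472.89233987  87.30987864  58.6935495 ]
```

View pics/s2.png

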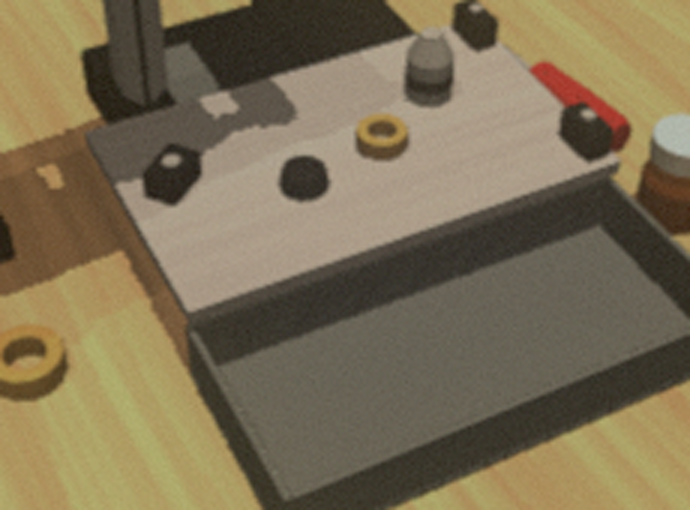

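The closed fingers are just above the plate, behind the block (block at crop px (172,172)), and nothing is touching. I'll push the block now.

Emit:
carry_out --deltas '[{"dp":[-8,0,-1],"roll":0,"gripper":-1},{"dp":[-18,0,-1],"roll":0,"gripper":-1},{"dp":[-30,0,-1],"roll":0,"gripper":-1},{"dp":[-42,0,-1],"roll":0,"gripper":-1},{"dp":[-55,0,-1],"roll":0,"gripper":-1},{"dp":[-68,0,-1],"roll":0,"gripper":-1},{"dp":[-81,0,-1],"roll":0,"gripper":-1},{"dp":[-94,0,-1],"roll":0,"gripper":-1},{"dp":[-107,0,-1],"roll":0,"gripper":-1},{"dp":[-120,0,-1],"roll":0,"gripper":-1},{"dp":[-133,0,-1],"roll":0,"gripper":-1},{"dp":[-145,0,-1],"roll":0,"gripper":-1}]'

```text
clock: 4.05
eef_pos: [466.2, -59.4, 62.7]
eef_rot: [3.139, 0.0, 1.513]
wrist_force: [0.2, 0.4, 0.7]
finger_gap: 0.6
finger_force: 0.0
```

Emit:
carry_out --deltas '[{"dp":[-2,0,0],"roll":0,"gripper":-1},{"dp":[-2,0,0],"roll":0,"gripper":-1},{"dp":[-2,0,-40],"roll":0,"gripper":-1},{"dp":[-2,0,-70],"roll":0,"gripper":-1},{"dp":[-2,0,-70],"roll":0,"gripper":-1}]'

```text
clock: 4.47
eef_pos: [468.2, -59.9, 137.1]
eef_rot: [3.133, 0.001, 1.514]
wrist_force: [1.2, -0.2, 0.5]
finger_gap: 0.6
finger_force: 0.0
```

```bash
python3 - <<'E'
from h import *
print(read_state()["eef_pos"])
a=viewer.camera("side")[130:330,140:390];a=cv2.resize(a,None,fx=3,fy=3,interpolation=cv2.INTER_CUBIC)
cv2.imwrite("pics/s3.png",a[:,:,::-1])
E
```

```text
[468.16986356 -59.91640815 137.14396484]
```

View pics/s3.png

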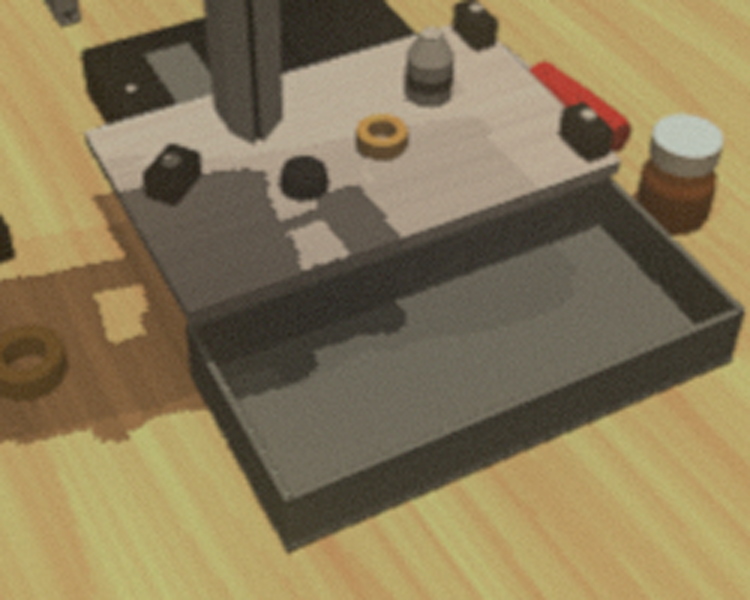

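The side view shows the block still in place at crop px (172,172), so the sweep missed it. I'll compare the projected TCP with where the fingertips appear in the picture.

```bash
cat >> h.py <<'E'
def proj(c,P):
    p=viewer.camera_params(c);f=192/np.tan(np.radians(p["fovy"]/2))
    q=R.from_euler("xyz",p["attitude"]).as_matrix().T@(np.array(P,float)-p["eye"])
    return np.round([p["cx"]+f*q[0]/-q[2],p["cy"]-f*q[1]/-q[2]],1)
E
python3 - <<'E'
from h import *
print("tip before",proj("side",[473,87,58.7]),"seen (185,163)")
print("tip now",proj("side",[468,-60,137]),"seen (225,177)")
print(proj("side",[472,47,65]),proj("side",[472,47,80]))
a=viewer.camera("top")[85:310,140:350]
cv2.imwrite("pics/t3.png",cv2.resize(a,None,fx=2.6,fy=2.6,interpolation=cv2.INTER_CUBIC)[:,:,::-1])
E
```

```text
tip before [188.4 176.9] seen (185,163)
tip now [223.3 192.4] seen (225,177)
[197.4 187.6] [196.6 180.4]
```

View pics/t3.png

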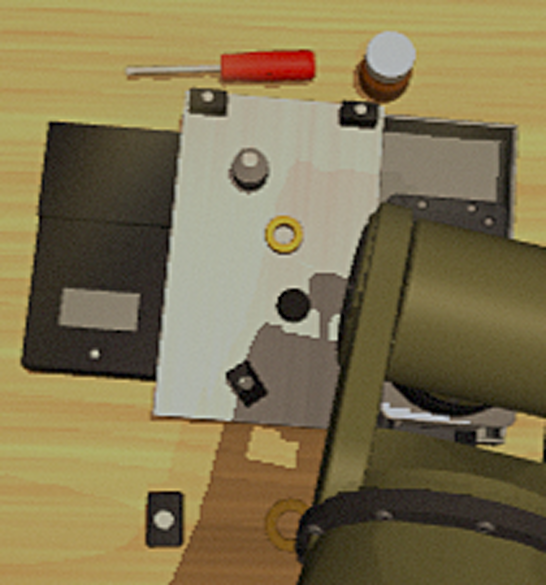

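The fingertips show about 14 px higher than the reported TCP projects, so they are really about 29 mm higher and passed over the block. Nothing moved. I'll go back behind the block, descend lower in stages and measure the tip.

Emit:
carry_out --deltas '[{"dp":[40,0,0],"roll":0,"gripper":-1},{"dp":[80,0,0],"roll":0,"gripper":-1},{"dp":[120,0,0],"roll":0,"gripper":-1},{"dp":[147,0,10],"roll":0,"gripper":-1},{"dp":[147,0,40],"roll":0,"gripper":-1},{"dp":[147,0,65],"roll":0,"gripper":-1},{"dp":[147,0,82],"roll":0,"gripper":-1},{"dp":[147,0,87],"roll":0,"gripper":-1},{"dp":[147,0,87],"roll":0,"gripper":-1},{"dp":[147,0,87],"roll":0,"gripper":-1}]'

```text
clock: 5.4
eef_pos: [474.1, 87.0, 44.5]
eef_rot: [-3.141, 0.0, 1.514]
wrist_force: [0.2, 0.5, 0.3]
finger_gap: 0.2
finger_force: 0.0
```

```bash
python3 - <<'E'
from h import *
s=read_state();print(s["eef_pos"],s["wrist_force"],proj("side",s["eef_pos"]),proj("side",s["eef_pos"]+[0,0,20]),proj("side",s["eef_pos"]+[0,0,30]))
a=viewer.camera("side")[120:230,150:300];a=cv2.resize(a,None,fx=5,fy=5,interpolation=cv2.INTER_CUBIC)
cv2.imwrite("pics/s4.png",a[:,:,::-1])
E
```

```text
[474.09654745  87.00323741  44.54601225] [0.21255725 0.50053526 0.34867801] [189.8 183.2] [188.7 174. ] [188.1 169.3]
```

View pics/s4.png

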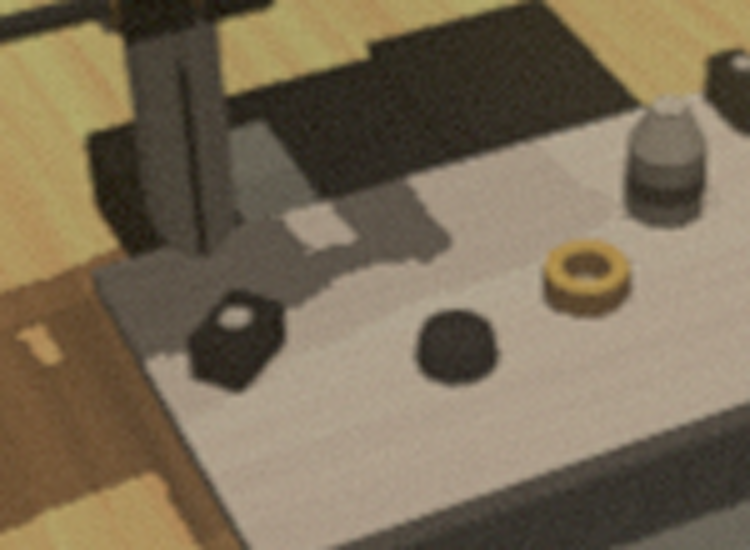

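The tip is at px (189,170), which puts it at about z 73 when the TCP reads 44.5, a 29 mm offset. I'll lower another 12–13 mm so it rides about 4 mm above the plate.

Emit:
carry_out --deltas '[{"dp":[0,0,5],"roll":0,"gripper":-1},{"dp":[0,0,9],"roll":0,"gripper":-1},{"dp":[0,0,12],"roll":0,"gripper":-1},{"dp":[0,0,12],"roll":0,"gripper":-1}]'

```text
clock: 5.78
eef_pos: [473.8, 86.9, 31.8]
eef_rot: [-3.141, 0.0, 1.513]
wrist_force: [-0.6, 0.9, -0.8]
finger_gap: 0.7
finger_force: 0.0
```

Emit:
carry_out --deltas '[{"dp":[-8,0,0],"roll":0,"gripper":-1},{"dp":[-18,0,0],"roll":0,"gripper":-1},{"dp":[-29,0,0],"roll":0,"gripper":-1},{"dp":[-40,0,0],"roll":0,"gripper":-1}]'

```text
clock: 6.12
eef_pos: [471.7, 45.7, 32.4]
eef_rot: [3.141, 0.0, 1.513]
wrist_force: [0.0, -0.1, 0.6]
finger_gap: 0.1
finger_force: 0.0
```

```bash
python3 - <<'E'
from h import *
s=read_state();print(s["eef_pos"],s["wrist_force"])
a=viewer.camera("side")[120:230,150:300];a=cv2.resize(a,None,fx=5,fy=5,interpolation=cv2.INTER_CUBIC)
cv2.imwrite("pics/s5.png",a[:,:,::-1])
E
```

```text
[471.70039137  45.69084394  32.37882895] [ 0.04697124 -0.14051196  0.61848584]
```

View pics/s5.png

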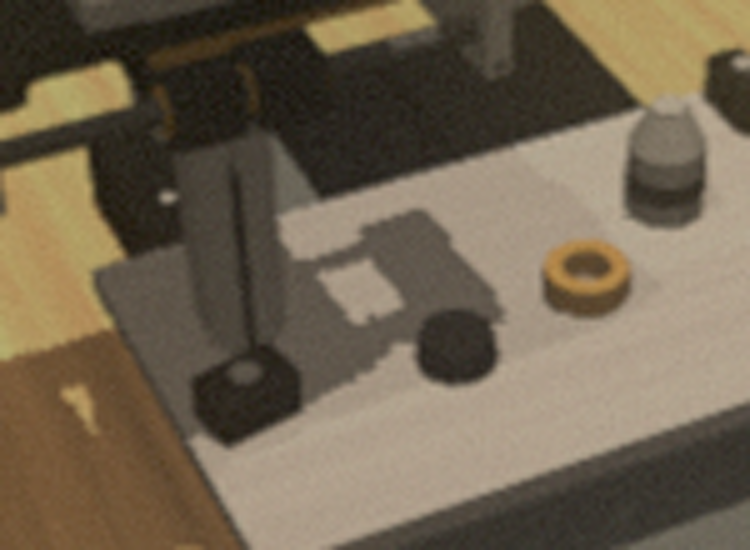

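The block is now being pushed: it sits in front of the fingers at crop px (245,395). I'll carry on over the edge, then lift.

Emit:
carry_out --deltas '[{"dp":[-12,0,0],"roll":0,"gripper":-1},{"dp":[-24,0,0],"roll":0,"gripper":-1},{"dp":[-36,0,0],"roll":0,"gripper":-1},{"dp":[-48,0,0],"roll":0,"gripper":-1},{"dp":[-60,0,0],"roll":0,"gripper":-1},{"dp":[-72,0,0],"roll":0,"gripper":-1},{"dp":[-84,0,0],"roll":0,"gripper":-1},{"dp":[-97,0,0],"roll":0,"gripper":-1},{"dp":[-110,0,0],"roll":0,"gripper":-1},{"dp":[-112,0,0],"roll":0,"gripper":-1},{"dp":[-112,0,-30],"roll":0,"gripper":-1},{"dp":[-112,0,-60],"roll":0,"gripper":-1}]'

```text
clock: 7.17
eef_pos: [464.2, -64.8, 92.0]
eef_rot: [-3.138, -0.001, 1.513]
wrist_force: [0.7, 0.6, 0.2]
finger_gap: 0.4
finger_force: 0.0
```

```bash
cat > pp.py <<'E'
from h import *
s=read_state();yaw=-.0566;M=R.from_euler("z",yaw).as_matrix();O=np.array([557.,29.9,0])
print("tcp plate",(M.T@(s["eef_pos"]-O)).round(1))
viewer.camera("side");
for l,z in [("clamp_block",65),("rubber_foot",62),("spacer",62),("lens",78)]:
    for d in models.cut_out("side",l)[:3]:
        b=d["box"];u=(b[0]+b[2])/2,(b[1]+b[3])/2
        print(l,round(d["p"],2),np.round(b),"z plate",(M.T@(atz("side",u,z)-O)).round(1),"in tray",(M.T@(atz("side",u,10)-O)).round(1))
E
python3 pp.py
```

```text
tcp plate [-87.3 -99.8  92. ]
clamp_block 0.5 [207. 241. 227. 264.] z plate [-111.6 -128.9   65. ] in tray [-95.2 -83.   10. ]
rubber_foot 0.74 [234. 181. 250. 196.] z plate [-20.4 -19.1  62. ] in tray [ 5.1 36.3 10. ]
spacer 0.67 [257. 168. 272. 184.] z plate [26.6 -7.4 62. ] in tray [57.4 49.2 10. ]
spacer 0.67 [135. 244. 163. 264.] z plate [-195.6  -87.2   62. ] in tray [-189.6  -39.5   10. ]
lens 0.58 [277. 141. 291. 165.] z plate [76.8 16.9 78. ] in tray [126.   97.2  10. ]
lens 0.22 [168. 132. 346. 239.] z plate [ -4.3 -39.9  78. ] in tray [32.8 31.9 10. ]
```

The block is in the tray. Next is the foot at plate (−22, −18).

Emit:
carry_out --deltas '[{"dp":[35,20,0],"roll":0,"gripper":-1},{"dp":[70,40,0],"roll":0,"gripper":-1},{"dp":[105,60,0],"roll":0,"gripper":-1},{"dp":[122,64,0],"roll":0,"gripper":-1},{"dp":[122,64,20],"roll":0,"gripper":-1},{"dp":[122,64,40],"roll":0,"gripper":-1},{"dp":[122,64,54],"roll":0,"gripper":-1},{"dp":[122,64,60],"roll":0,"gripper":-1},{"dp":[122,64,60],"roll":0,"gripper":-1}]'

```text
clock: 8.17
eef_pos: [534.9, 53.4, 30.1]
eef_rot: [-3.138, 0.0, 1.514]
wrist_force: [-1.0, 0.5, -0.9]
finger_gap: 0.3
finger_force: 0.0
```

Emit:
carry_out --deltas '[{"dp":[-8,0,0],"roll":0,"gripper":-1},{"dp":[-18,0,0],"roll":0,"gripper":-1},{"dp":[-29,0,0],"roll":0,"gripper":-1},{"dp":[-41,0,0],"roll":0,"gripper":-1},{"dp":[-53,0,0],"roll":0,"gripper":-1},{"dp":[-65,0,0],"roll":0,"gripper":-1},{"dp":[-77,0,0],"roll":0,"gripper":-1},{"dp":[-89,0,0],"roll":0,"gripper":-1},{"dp":[-101,0,0],"roll":0,"gripper":-1},{"dp":[-113,0,0],"roll":0,"gripper":-1},{"dp":[-122,0,0],"roll":0,"gripper":-1},{"dp":[-122,0,0],"roll":0,"gripper":-1}]'

```text
clock: 9.17
eef_pos: [528.9, -70.3, 32.0]
eef_rot: [-3.141, 0.0, 1.512]
wrist_force: [0.2, -0.0, 0.2]
finger_gap: 0.6
finger_force: 0.0
```

Emit:
carry_out --deltas '[{"dp":[0,0,-30],"roll":0,"gripper":-1},{"dp":[0,0,-60],"roll":0,"gripper":-1},{"dp":[0,0,-60],"roll":0,"gripper":-1}]'

```text
clock: 9.42
eef_pos: [531.5, -68.8, 97.2]
eef_rot: [3.135, 0.001, 1.514]
wrist_force: [1.0, -0.4, 2.3]
finger_gap: 0.2
finger_force: 0.0
```

```bash
python3 pp.py
```

```text
tcp plate [ -19.9 -100.    97.2]
clamp_block 0.63 [209. 241. 230. 261.] z plate [-108.1 -128.    65. ] in tray [-91.3 -82.   10. ]
clamp_block 0.59 [116. 197. 143. 224.] z plate [-198.1    8.    65. ] in tray [-191.9   70.1   10. ]
rubber_foot 0.51 [254. 236. 270. 252.] z plate [ -48.2 -140.2   62. ] in tray [-25.7 -98.4  10. ]
spacer 0.66 [136. 242. 164. 264.] z plate [-194.3  -86.4   62. ] in tray [-188.1  -38.6   10. ]
lens 0.84 [281. 141. 290. 166.] z plate [79.5 14.9 78. ] in tray [129.2  94.9  10. ]
lens 0.71 [167. 132. 344. 237.] z plate [ -5.6 -37.8  78. ] in tray [31.2 34.3 10. ]
```

The foot is in the tray too. Last is the spacer at plate (32, −7). The lens, near (79, 20), stays well clear of this lane.

Emit:
carry_out --deltas '[{"dp":[35,20,0],"roll":0,"gripper":-1},{"dp":[70,40,0],"roll":0,"gripper":-1},{"dp":[105,54,0],"roll":0,"gripper":-1},{"dp":[130,54,0],"roll":0,"gripper":-1},{"dp":[132,54,5],"roll":0,"gripper":-1},{"dp":[132,54,25],"roll":0,"gripper":-1},{"dp":[132,54,43],"roll":0,"gripper":-1},{"dp":[132,54,55],"roll":0,"gripper":-1},{"dp":[132,54,60],"roll":0,"gripper":-1},{"dp":[132,54,60],"roll":0,"gripper":-1}]'

```text
clock: 10.5
eef_pos: [589.9, 59.8, 30.8]
eef_rot: [-3.139, 0.0, 1.513]
wrist_force: [0.8, -0.2, 1.1]
finger_gap: 0.4
finger_force: 0.0
```

Emit:
carry_out --deltas '[{"dp":[-8,0,0],"roll":0,"gripper":-1},{"dp":[-18,0,0],"roll":0,"gripper":-1},{"dp":[-29,0,0],"roll":0,"gripper":-1},{"dp":[-41,0,0],"roll":0,"gripper":-1},{"dp":[-53,0,0],"roll":0,"gripper":-1},{"dp":[-65,0,0],"roll":0,"gripper":-1},{"dp":[-77,0,0],"roll":0,"gripper":-1},{"dp":[-89,0,0],"roll":0,"gripper":-1},{"dp":[-101,0,0],"roll":0,"gripper":-1},{"dp":[-113,0,0],"roll":0,"gripper":-1},{"dp":[-125,0,0],"roll":0,"gripper":-1},{"dp":[-132,0,0],"roll":0,"gripper":-1}]'

```text
clock: 11.5
eef_pos: [583.0, -73.2, 32.2]
eef_rot: [-3.141, 0.0, 1.513]
wrist_force: [0.1, 0.6, 0.6]
finger_gap: 0.4
finger_force: 0.0
```

Emit:
carry_out --deltas '[{"dp":[0,0,0],"roll":0,"gripper":-1},{"dp":[0,0,-30],"roll":0,"gripper":-1},{"dp":[0,0,-65],"roll":0,"gripper":-1},{"dp":[0,0,-100],"roll":0,"gripper":-1},{"dp":[0,-40,-130],"roll":0,"gripper":-1},{"dp":[0,-80,-130],"roll":0,"gripper":-1},{"dp":[30,-120,-130],"roll":0,"gripper":-1},{"dp":[60,-150,-130],"roll":0,"gripper":-1},{"dp":[90,-180,-130],"roll":0,"gripper":-1},{"dp":[130,-180,-130],"roll":0,"gripper":-1},{"dp":[160,-180,-130],"roll":0,"gripper":-1},{"dp":[200,-180,-130],"roll":0,"gripper":-1}]'

```text
clock: 12.5
eef_pos: [414.0, 140.4, 163.0]
eef_rot: [3.14, -0.0, 1.514]
wrist_force: [1.4, -1.1, 0.2]
finger_gap: 0.3
finger_force: 0.0
```

```bash
python3 pp.py; python3 - <<'E'
from h import *
a=viewer.camera("side")[100:330,90:390]
cv2.imwrite("pics/s6.png",cv2.resize(a,None,fx=2.6,fy=2.6,interpolation=cv2.INTER_CUBIC)[:,:,::-1])
E
```

```text
tcp plate [-149.   102.2  163. ]
clamp_block 0.67 [211. 239. 228. 266.] z plate [-108.8 -131.    65. ] in tray [-92.1 -85.4  10. ]
clamp_block 0.56 [112. 197. 146. 225.] z plate [-198.8    7.6   65. ] in tray [-192.7   69.6   10. ]
rubber_foot 0.49 [255. 236. 269. 249.] z plate [ -46.3 -138.7   62. ] in tray [-23.7 -96.7  10. ]
spacer 0.8 [258. 169. 276. 184.] z plate [29.8 -9.  62. ] in tray [60.9 47.4 10. ]
spacer 0.73 [133. 246. 161. 262.] z plate [-198.2  -85.9   62. ] in tray [-192.5  -38.    10. ]
lens 0.81 [274. 139. 293. 164.] z plate [78.4 21.9 78. ] in tray [127.9 102.9  10. ]
```

View pics/s6.png

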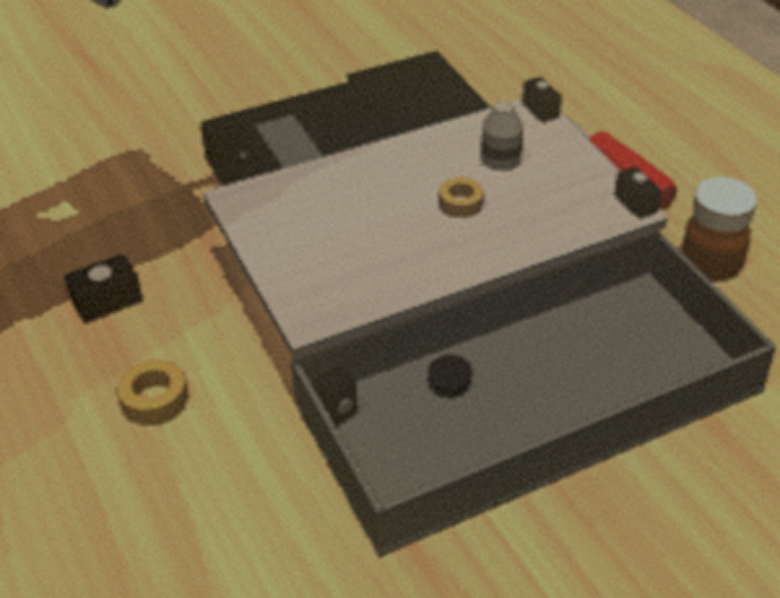

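The block (340,388) and the foot (450,375) are in the tray. The spacer is still on the plate at (461,196) because the fingers just cleared its 12 mm top. I'll repeat this sweep about 7 mm lower, watching the force on the way down.

Emit:
carry_out --deltas '[{"dp":[-15,36,0],"roll":0,"gripper":-1},{"dp":[-30,72,0],"roll":0,"gripper":-1},{"dp":[-45,108,0],"roll":0,"gripper":-1},{"dp":[-60,144,20],"roll":0,"gripper":-1},{"dp":[-67,175,40],"roll":0,"gripper":-1},{"dp":[-67,180,60],"roll":0,"gripper":-1},{"dp":[-67,180,85],"roll":0,"gripper":-1},{"dp":[-67,180,110],"roll":0,"gripper":-1},{"dp":[-67,180,125],"roll":0,"gripper":-1},{"dp":[-67,180,130],"roll":0,"gripper":-1},{"dp":[-67,180,131],"roll":0,"gripper":-1},{"dp":[-67,180,131],"roll":0,"gripper":-1}]'

```text
clock: 13.8
eef_pos: [591.2, 60.5, 32.0]
eef_rot: [3.141, -0.0, 1.513]
wrist_force: [0.4, 0.4, -0.1]
finger_gap: 0.4
finger_force: 0.0
```

Emit:
carry_out --deltas '[{"dp":[0,0,2],"roll":0,"gripper":-1},{"dp":[0,0,4],"roll":0,"gripper":-1},{"dp":[0,0,4],"roll":0,"gripper":-1}]'

```text
clock: 14.05
eef_pos: [591.0, 61.2, 27.7]
eef_rot: [3.141, -0.0, 1.514]
wrist_force: [0.3, -0.6, -0.8]
finger_gap: 0.7
finger_force: 0.0
```

Emit:
carry_out --deltas '[{"dp":[0,0,1],"roll":0,"gripper":-1},{"dp":[0,0,2],"roll":0,"gripper":-1},{"dp":[0,0,2],"roll":0,"gripper":-1}]'

```text
clock: 14.3
eef_pos: [590.7, 61.3, 25.2]
eef_rot: [-3.142, 0.0, 1.514]
wrist_force: [0.2, 0.6, -1.0]
finger_gap: 0.0
finger_force: 0.0
```

Emit:
carry_out --deltas '[{"dp":[-8,0,0],"roll":0,"gripper":-1},{"dp":[-18,0,0],"roll":0,"gripper":-1},{"dp":[-29,0,0],"roll":0,"gripper":-1},{"dp":[-40,0,0],"roll":0,"gripper":-1},{"dp":[-50,0,0],"roll":0,"gripper":-1}]'

```text
clock: 14.72
eef_pos: [587.8, 9.7, 25.3]
eef_rot: [-3.142, 0.0, 1.513]
wrist_force: [0.6, 0.3, -0.3]
finger_gap: 0.6
finger_force: 0.1
```

```bash
python3 pp.py|grep -v 'clamp\|foot'
```

```text
tcp plate [ 31.9 -18.4  25.3]
spacer 0.74 [136. 243. 164. 265.] z plate [-195.   -87.8   62. ] in tray [-188.9  -40.2   10. ]
spacer 0.64 [266. 181. 287. 198.] z plate [ 27.7 -46.7  62. ] in tray [58.7  5.6 10. ]
lens 0.58 [282. 141. 292. 165.] z plate [81.4 13.7 78. ] in tray [131.4  93.6  10. ]
lens 0.24 [203. 190. 386. 314.] z plate [ -22.2 -185.9   78. ] in tray [  12.1 -136.2   10. ]
```

The spacer is moving with the fingers now, so I'll push it over the edge and clear out.

Emit:
carry_out --deltas '[{"dp":[-11,0,0],"roll":0,"gripper":-1},{"dp":[-22,0,0],"roll":0,"gripper":-1},{"dp":[-33,0,0],"roll":0,"gripper":-1},{"dp":[-44,0,0],"roll":0,"gripper":-1},{"dp":[-55,0,0],"roll":0,"gripper":-1},{"dp":[-66,0,0],"roll":0,"gripper":-1},{"dp":[-77,0,0],"roll":0,"gripper":-1},{"dp":[-83,0,0],"roll":0,"gripper":-1},{"dp":[-83,0,0],"roll":0,"gripper":-1}]'

```text
clock: 15.72
eef_pos: [583.1, -73.0, 25.2]
eef_rot: [-3.142, 0.0, 1.512]
wrist_force: [0.2, -0.2, -0.2]
finger_gap: 0.5
finger_force: 0.0
```

Emit:
carry_out --deltas '[{"dp":[0,0,-35],"roll":0,"gripper":-1},{"dp":[0,0,-70],"roll":0,"gripper":-1},{"dp":[0,0,-105],"roll":0,"gripper":-1},{"dp":[0,-40,-137],"roll":0,"gripper":-1},{"dp":[0,-80,-137],"roll":0,"gripper":-1},{"dp":[30,-120,-137],"roll":0,"gripper":-1},{"dp":[60,-150,-137],"roll":0,"gripper":-1},{"dp":[90,-180,-137],"roll":0,"gripper":-1},{"dp":[130,-180,-137],"roll":0,"gripper":-1},{"dp":[160,-180,-137],"roll":0,"gripper":-1},{"dp":[200,-180,-137],"roll":0,"gripper":-1},{"dp":[200,-180,-137],"roll":0,"gripper":-1}]'

```text
clock: 16.72
eef_pos: [414.3, 143.8, 162.6]
eef_rot: [3.141, -0.001, 1.519]
wrist_force: [-0.2, -0.7, 0.3]
finger_gap: 0.6
finger_force: 0.0
```

```bash
python3 pp.py; python3 - <<'E'
from h import *
a=viewer.camera("side")[100:330,90:390]
cv2.imwrite("pics/s7.png",cv2.resize(a,None,fx=2.6,fy=2.6,interpolation=cv2.INTER_CUBIC)[:,:,::-1])
E
```

```text
tcp plate [-148.9  105.6  162.6]
clamp_block 0.59 [117. 198. 145. 223.] z plate [-195.9    7.3   65. ] in tray [-189.6   69.3   10. ]
rubber_foot 0.48 [253. 234. 270. 249.] z plate [ -46.7 -136.3   62. ] in tray [-24.1 -94.1  10. ]
spacer 0.65 [136. 242. 164. 265.] z plate [-194.3  -86.1   62. ] in tray [-188.1  -38.2   10. ]
spacer 0.64 [281. 221. 298. 238.] z plate [   1.  -134.5   62. ] in tray [ 28.9 -92.   10. ]
lens 0.7 [274. 140. 292. 168.] z plate [74.8 15.1 78. ] in tray [123.7  95.2  10. ]
```

View pics/s7.png

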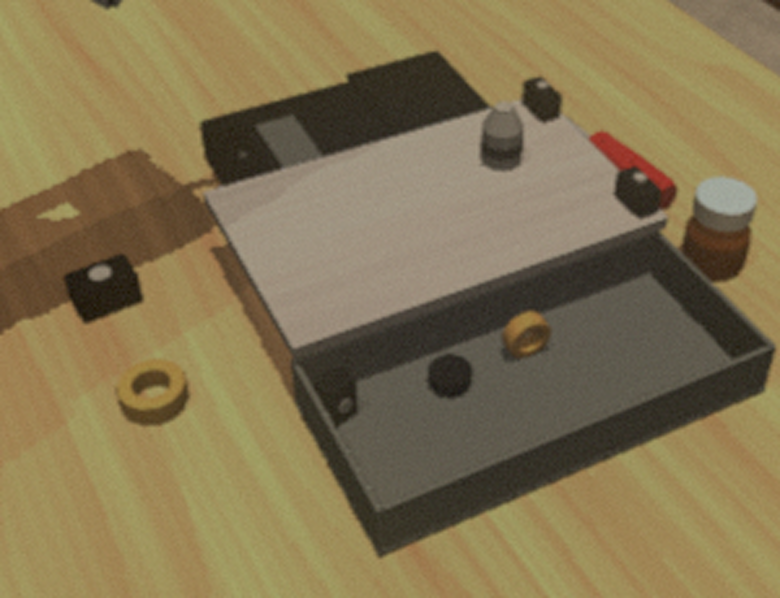

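All three parts are in the tray: block (340,388), foot (450,375) and spacer (527,333). The lens is still upright at (502,140), the jar and screwdriver are untouched, and the arm is clear.

```bash
python3 -c "
from cell import manip
print(manip.sign_off())"
```

```text
the job is handed in; nothing more can be done
None
```

The job is handed in at about 17 s on the clock: the clamp block, rubber foot and spacer were pushed over the edge and lie in the tray, the lens still stands where it was, the jar and screwdriver were left alone, and the arm is clear.

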